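# Open the gas supply halfway and set the guarded hob dial to simmer

### The job

Get the small gas hob simmering: first swing the red lever of the supply valve on the pipe at its right so that it points at the green dot (half open), then turn the black dial in its recess on the sloping front panel clockwise until its white pointer line points at the orange dot. Let go of both, and leave the pot and the things round the hob where they stand.

Things in the scene. Friction and masses are not known exactly. Their poses are not given: they have to be found in the camera images.
- hob: Fixed steel hob, one burner, 270 (x) x 240 (y) x 98 mm high, pan support to 128 mm. Origin on the worktop under its middle; x to its back, y to its left, z up. The front panel slopes 30 deg, from 38 mm high at x=-135 to 98 mm at x=-31: its outward normal leans 30 deg from vertical to the front (-x). A push button, 5 mm high, right of the dial does nothing.
- dial_well (a point): Centre of the mouth of the dial's round well, in the panel's face (hob frame x=-83, y=20, z=68 mm; axes as the hob's). Well 80 mm inside diameter, 36 mm deep below the face, square to the panel; black collar, 90 mm outside diameter, 5 mm above the face.
- orange_dot (a point): Orange dot, 11 mm wide, on the panel outside the collar, 51 mm from the dial's axis, 75 deg clockwise of the white dot (off), which lies straight up the slope. Small black dots at 25, 50, 100, 125 deg. Axes as the hob's.
- dial (a joint): Angle of the dial, rad: 0 = pointer at the white dot (off), grows clockwise seen facing the panel, up to 2.4; orange dot at 1.309. Starts at 0 to 0.35. Stays where it is left; friction about 0.06 N m.
- dial_grip (a point): Grip point of the dial, on its axis, 8 mm below the panel's face. Black bar 42 mm long, 14 mm wide, 28 mm deep, its top level with the face (5 mm below the collar's rim); free space beside it to the well's wall and floor. Turns with the dial: z out of the panel along its axis, x along the bar to the end with the white pointer line, y across it (to pinch).
- valve (a joint): Angle of the valve lever, rad: 0 = closed, lever across the pipe, to the hob's front (-x), at the red dot; grows as it swings towards the hob's side (+y), clockwise from above, to 1.571 in line with the pipe (white dot); green dot, half open, at 0.785. Starts at 0 to 0.25. Stays where it is left; friction about 0.12 N m.
- valve_grip (a point): Middle of the lever's red sleeve, 62 mm from its turning axis, 102 mm above the worktop. Sleeve 45 mm long, 12 mm wide, 18 mm high. Turns with the lever: z up, -x along the lever to its tip, y across it (to pinch).
- valve_axis (a point): Point on the lever's vertical turning axis at grip height; hob frame x=-60, y=-215, z=102 mm. Below is a fixed dark disc, 80 mm wide, top at 86 mm, with the red, green and white dots. The 14 mm copper pipe runs along the hob's y at 50 mm height, from its right side through the valve to y=-292 and down into a flange.
- green_dot (a point): Green dot, 11 mm wide, on the dark disc, 32 mm from the lever's axis, 45 deg on from the red dot (closed). Axes as the hob's.
- pot: Loose blue pot, 116 mm diameter, 65 mm high, with two loop handles at its sides, standing on the hob's pan support. Origin at the centre of its underside.
- mill_2: Loose salt mill, 44 mm diameter, 90 mm high, standing to the left of the hob. Origin at the centre of its underside.
- tin_1: Loose food tin, 75 mm diameter, 58 mm high, standing to the left of the hob. Origin at the centre of its underside.

How it is judged (in metres and radians):
On the way, in this order (a step that is already met when the one before it is completed fails the run):
1. the valve lever points at the green dot, with the dial still short of the orange dot (value of joint valve between 0.645 and 0.925 rad and value of joint dial below 0.6 rad and contact force between valve and the fingers below 0.1 N), for 0.2 s.
2. the dial's pointer is turned to the orange dot (value of joint dial between 1.169 and 1.449 rad), for 0.2 s.
At the end, for the whole second after the job is handed in: The valve lever rests at the green dot (45 degrees, within 8 degrees) and the dial's pointer at the orange dot (75 degrees, within 8 degrees), both at rest and released; the pot is within 20 mm, the mill and the tin within 30 mm of where they stood (all of step 2 and value of joint valve between 0.645 and 0.925 rad and velocity of joint dial between -0.05 and 0.05 rad/s and velocity of joint valve between -0.05 and 0.05 rad/s and distance of pot from where it was at the start of the episode below 0.02 m and distance of each of mill_2, tin_1 from where it was at the start of the episode below 0.03 m); the robot touches nothing.
It fails at once if the pot is pushed or tipped (distance of pot from where it was at the start of the episode above 0.03 m or angle between pot's own z axis and vertical above 0.3 rad).
It fails at once if the mill or the tin is knocked over (angle between any of mill_2, tin_1's own z axis and vertical above 0.5 rad).
It also fails if it takes over 58 s, if anything falls off the work surface, if the arm or the gripper's body presses on something with over 40 N, if the wrist force passes 120 N, or if a joint passes its speed limit or range.

### The arm

A 6-joint arm with a two-finger parallel gripper is mounted at the origin on a cart in front of the work surface, level with it; the furniture and walls round the work are solid. World frame = base frame: x ahead of the robot, y to its left, z up, the work surface at z = 0. Lengths are in mm, angles in rad, forces in N, time in s.
With the tool pointing down it reaches from about 325 to 850 mm from the base axis. Payload 4.4 kg.
Tool frame: the origin (TCP) lies at the very end of the fingers, on their centre line; the grasp point (between the pads) lies 19 mm behind it; z points along the fingers, y is the line along which they close (so a half turn about z gives the same grasp; the last joint's range is limited). The gripper opens to 94 mm and grips with 3 to 60 N. Pads are 16 mm wide; open, the fingers measure 119 mm over their backs; the gripper's body (75 mm by 177 mm) begins 78 mm behind the grasp point.
Start: joints at [-1.288, 0.207, 1.542, -0, 1.393, -0.15], TCP at [241.152, -521.989, 205.447] pointing down, gripper open.
Joint ranges: [-2.73, 2.73], [-0.86, 2.22], [0.23, 2.46], [-1.11, 4.25], [0.08, 2.63], [-2.82, 2.82]. Speed limits (rad/s): [2.79, 2.79, 3.14, 3.14, 3.14, 3.14].

### API

Orientations are given as [roll, pitch, yaw] about the fixed x, y, z axes, in that order (R = Rz(yaw) Ry(pitch) Rx(roll)).
In Python, from bench import telemetry, camera, get_calibration, ticket gives the robot as it stands.
- The arm moves only by the tool move_arm, never from a script. Its argument "motion" is a list of rows, each a list of 4 numbers: the shift along the tool's x, y, z in mm, then the turn about the tool's z in degrees. A call has 1 to 8 rows; each row shifts and turns the commanded pose from where the row before left it, along the tool's axes as they then stand; what a row does not reach is not made up. A row lasts 1/8 s, in which the tool goes at most 62.5 mm and 10.7 degrees, less where a joint would pass 70% of its speed; a pose out of reach is approached as far as the arm can. A call with a gripper value outside its range is refused whole. "hand" is the closure, from -1 (fully open) to 1 (shut), so that 0 is half open, set as the call begins (left out, the last holds). The fingers move at their own pace and stop on an object; "grip_force" is the grip in N (left out, the last holds). Time passes only in rows, so rows that do not move let the fingers close. It gives the time, the measured TCP pose, the force, the opening and the grip force at its end, in the units of the state.
- telemetry.get_state(): the state, without advancing time (a new reading comes with each control period).
- camera(name): name is "scene" or "top"; returns (picture, depth): 480x640x3 uint8, red, green, blue; 480x640 float32, mm along the optical axis (not along the pixel's ray), 0 where there is no reading.
- get_calibration(name): a dict with "camera_matrix" (3x3 intrinsics, pixels), "dist_coeffs" ([k1, k2, p1, p2, k3] as OpenCV has them; the pictures are not rectified), "rvec" (rotation vector, rad) and "tvec" (3), from world to camera coordinates, as OpenCV has them. Camera axes: x right, y down, z forward; pixel columns grow to the right and rows downward; lengths in mm; the calibration is good to about 2 mm. A picture is of the moment at which its call begins. get_calibration takes no time and is no camera call.
- ticket.job_done(): hands the job in; it is judged then, once.
The state is a dict: "time_s": time; "joint_pos": joint angles; "qvel": joint speeds; "joint_efforts": joint torques, N m; "tcp_pos": TCP position; "ee_rot": TCP orientation; "ft_force": force on the tool from outside, world axes, zero at the start; "ft_torque": the same for the moment, N m; "gripper_width": finger opening in mm; "grip_force": force on a finger pad.
Only numpy, scipy, OpenCV 4.12 (cv2) and the standard library are available. Lean on these libraries where they do the work, as an engineer would, in place of code of your own. Each camera call takes 0.05 s, during which the arm holds its last target. There are 200 camera calls.

## Working session

There is one attempt and no reset: what is moved stays moved. The work goes in short steps, Python scripts to look and compute and a tool call to move; the robot and the scene stay as the last step left them, time stands still between calls to the robot, and variables do not carry over. Pictures are saved under pics/ and viewed, at most 10 in all, crops included, and the job is handed in when it is done.

Besides the shell and the picture viewer there is one more tool, called in YAML: its name, and indented under it one key for each argument. move_arm: Moves the arm, as the interface text tells. Its arguments: {"type":"object","properties":{"motion":{"type":"array"},"hand":{"type":"number"},"grip_force":{"type":"number"}},"required":["motion"]}

```bash
mkdir -p pics
python3 - <<'E'
from bench import telemetry,camera,get_calibration
import cv2,numpy as np
for n in("scene","top"):
    p,d=camera(n); cv2.imwrite(f"pics/{n}0.png",p[...,::-1]); np.savez(f"{n}0.npz",p=p,d=d)
    c=get_calibration(n); R=cv2.Rodrigues(np.array(c["rvec"],float))[0]
    print(n,c["camera_matrix"],c["dist_coeffs"],(-R.T@np.array(c["tvec"]).ravel()).round(),R.round(2))
s=telemetry.get_state(); print(s)
E
```

```text
scene [[515.99534627   0.         321.97926011]
 [  0.         515.99534627 235.11902044]
 [  0.           0.           1.        ]] [-0.04517275  0.          0.          0.          0.        ] [ 287. -411.  875.] [[ 0.8  -0.6   0.01]
 [-0.46 -0.62 -0.63]
 [ 0.39  0.5  -0.77]]
top [[509.88573275   0.         316.27758377]
 [  0.         509.88573275 241.74501907]
 [  0.           0.           1.        ]] [-0.11566881  0.          0.          0.          0.        ] [500. 108. 996.] [[ 0.01 -1.    0.03]
 [-0.98 -0.02 -0.18]
 [ 0.18 -0.02 -0.98]]
{'time_s': 0.1, 'joint_pos': array([-1.28849851e+00,  2.07360767e-01,  1.54277002e+00, -1.26594259e-05,
        1.39349292e+00, -1.50489795e-01]), 'qvel': array([-1.25488146e-03, -2.81846071e-03, -3.54453371e-03, -1.18506267e-03,
        9.63400630e-04, -7.02436371e-06]), 'joint_efforts': array([-1.10512174e-03, -3.71866608e+01, -2.82293952e+01,  6.99574105e-02,
        3.10956105e-02, -5.52305448e-05]), 'tcp_pos': array([ 240.94735936, -521.29782381,  204.41164197]), 'ee_rot': array([-3.13958268e+00, -2.92185594e-04,  4.32789563e-01]), 'ft_force': array([-0.52633749,  0.48581385, -0.0976623 ]), 'ft_torque': array([ 0.01618078,  0.01575532, -0.04229856]), 'grip_force': 0.0, 'gripper_width': 94.29630423355209}
```

View pics/scene0.png

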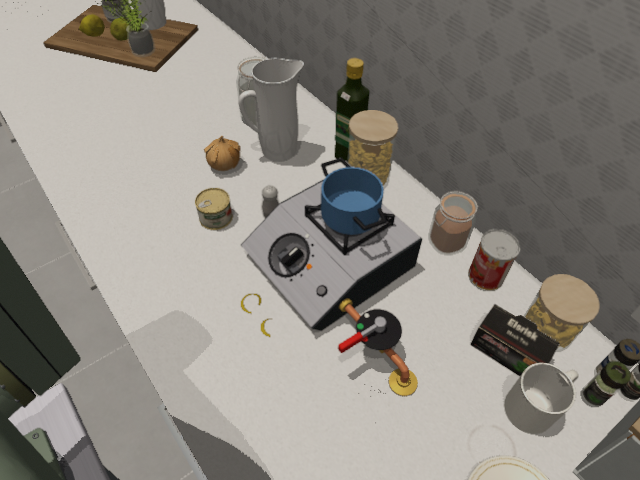

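View pics/top0.png

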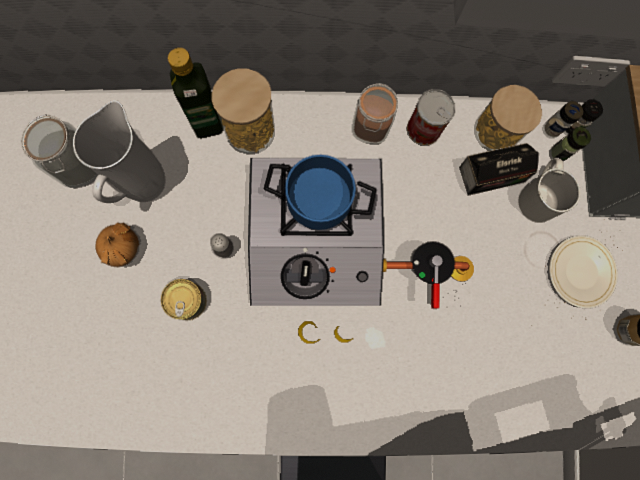

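The scene view shows the red lever with its sleeve near (355,340), pivot (380,323), and the dial at (290,255) with the orange dot at (308,267). In the top view the sleeve is at (436,295), pivot (437,262), dial (305,276) and orange dot (333,269).

```bash
cat > h.py <<'E'
import cv2,numpy as np
from bench import get_calibration
def proj(n,P):
    c=get_calibration(n); return cv2.projectPoints(np.array(P,float).reshape(-1,3),np.array(c["rvec"],float),np.array(c["tvec"],float),np.array(c["camera_matrix"]),np.array(c["dist_coeffs"]))[0].reshape(-1,2)
def cast(n,uv,z):
    c=get_calibration(n);R=cv2.Rodrigues(np.array(c["rvec"],float))[0];t=np.array(c["tvec"],float).ravel()
    q=cv2.undistortPoints(np.array(uv,float).reshape(-1,1,2),np.array(c["camera_matrix"]),np.array(c["dist_coeffs"])).reshape(-1,2)
    d=np.c_[q,np.ones(len(q))]@R; o=-R.T@t
    return o+d*((z-o[2])/d[:,2])[:,None]
def blobs(p,lo,hi,roi,amin=6):
    x0,y0,x1,y1=roi; m=cv2.inRange(cv2.cvtColor(np.ascontiguousarray(p[y0:y1,x0:x1]),cv2.COLOR_RGB2HSV),lo,hi)
    n,l,s,c=cv2.connectedComponentsWithStats(m)
    return sorted([(int(s[i,4]),*(c[i]+[x0,y0]).round(1)) for i in range(1,n) if s[i,4]>=amin],reverse=True)[:4], m
E
python3 - <<'E'
from h import *
R={"scene":dict(dial=(240,220,330,300),valve=(330,295,420,375)),"top":dict(dial=(260,245,350,305),valve=(400,235,470,315))}
for n in R:
    p=np.load(n+"0.npz")["p"]
    print(n,"orange",blobs(p,(3,150,150),(18,255,255),R[n]["dial"])[0])
    print("white",blobs(p,(0,0,200),(180,40,255),R[n]["dial"],2)[0])
    print("black",blobs(p,(0,0,0),(180,255,60),R[n]["dial"],50)[0])
    print("green",blobs(p,(50,120,60),(85,255,255),R[n]["valve"])[0],"red",blobs(p,(0,180,120),(4,255,255),R[n]["valve"])[0])
    print("disc",blobs(p,(0,0,0),(180,255,50),R[n]["valve"],50)[0])
a=cv2.imread("pics/top0.png")
b=np.hstack([cv2.resize(a[240:310,245:345],(400,280),interpolation=2),cv2.resize(a[235:315,400:490],(360,320),interpolation=2)[:280]])
c=cv2.imread("pics/scene0.png")
d=np.hstack([cv2.resize(c[225:295,245:345],(400,280),interpolation=2),cv2.resize(c[300:370,330:420],(360,280),interpolation=2)])
cv2.imwrite("pics/c1.png",np.vstack([b,d]))
E
```

```text
scene orange [(18, np.float64(308.6), np.float64(266.1))]
white []
black [(588, np.float64(290.1), np.float64(256.6)), (85, np.float64(321.8), np.float64(229.2))]
green [(37, np.float64(359.9), np.float64(325.9))] red [(148, np.float64(350.4), np.float64(340.6))]
disc [(1006, np.float64(381.5), np.float64(330.6)), (388, np.float64(345.6), np.float64(305.4))]
top orange [(24, np.float64(332.1), np.float64(269.2))]
white [(3, np.float64(305.0), np.float64(271.0))]
black [(847, np.float64(303.3), np.float64(275.8))]
green [(32, np.float64(421.5), np.float64(274.5))] red [(124, np.float64(435.9), np.float64(295.5))]
disc [(1146, np.float64(432.9), np.float64(261.5))]
```

View pics/c1.png

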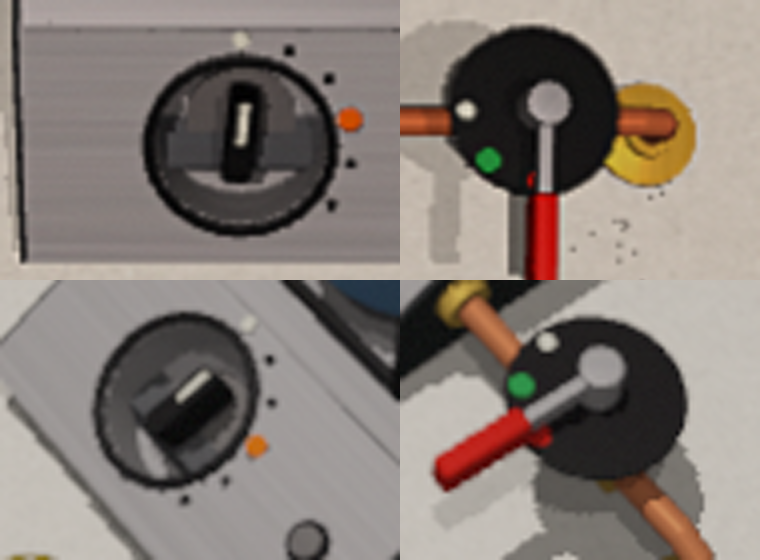

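The crops show white dial dot at top (305,250) / scene (307,235.8), valve white dot at top (416,262.5) / scene (366.8,315.5), and lever near the red dot, dial pointer almost at white.

```bash
cat > pose.py <<'E'
from h import *
from scipy.optimize import least_squares
P=np.array([[-71.6,-29.3,74.6],[-38.8,20,93.5],[-82.6,-192.4,86],[-60,-183,86]])
U={"scene":[(308.8,266.4),(307,235.8),(360.1,326),(366.8,315.5)],"top":[(332.4,269.5),(305,250),(421.6,274.6),(416.2,262.5)]}
def w(v,P): 
    c,s=np.cos(v[2]),np.sin(v[2]); P=np.atleast_2d(P); return P@np.array([[c,s,0],[-s,c,0],[0,0,1]])+[v[0],v[1],0]
f=lambda v:np.concatenate([(proj(n,w(v,P))-U[n]).ravel() for n in U])
r=least_squares(f,[550,100,0]); V=r.x
if __name__=="__main__":
    print(V,r.fun.round(1))
    for nm,p in dict(well=(-83,20,68),axis=(-60,-215,102),orange=P[0]).items(): print(nm,w(V,p).round(1))
    ax=w(V,(-60,-215,102))[0]
    # red sleeve centroid, top of sleeve z~108
    for n,uv in(("scene",(350.4,340.6)),("top",(435.9,295.5))):
        q=cast(n,[uv],106)[0]; d=q-ax; a=np.arctan2(d[1],d[0])-V[2]; print(n,q.round(1),np.hypot(*d[:2]).round(1),"valve",((np.pi-a)%(2*np.pi)).round(3))
    for n,a,b in (("scene",(245+175/4,225+(405-280)/4),(245+208/4,225+(374-280)/4)),("top",(245+238/4,240+145/4),(245+244/4,240+104/4))):
        A,B=cast(n,[a,b],70); print(n,"pointer",A.round(1),B.round(1))
E
python3 pose.py
```

```text
[6.94265043e+02 8.83695341e+01 1.52178946e-02] [-0.4  0.5 -0.4  0.8 -0.1  1.  -0.5  0.8 -0.9 -0.6 -0.5 -0.6  0.1 -0.6
 -0.1 -0.8]
well [[611.  107.1  68. ]]
axis [[ 637.5 -127.5  102. ]]
orange [[623.1  58.   74.6]]
scene [ 577.2 -123.1  106. ] 60.5 valve 0.089
top [ 574.2 -125.3  106. ] 63.4 valve 0.05
scene pointer [609.2 104.1  70. ] [633.2 110.2  70. ]
top pointer [609.5 107.   70. ] [628.4 104.6  70. ]
```

move_arm:
  motion:
    - [0,0,0,-9.3]
    - [0,0,0,-9.3]
    - [0,0,0,-9.3]
    - [0,0,0,-9.3]
    - [0,0,0,-9.3]
    - [0,0,0,-9.3]
    - [0,0,0,-9.4]
    - [0,0,0,0]
  hand: -1

```text
time_s: 1.1
tcp_pos: [241.0, -521.6, 204.8]
ee_rot: [-3.141, -0.001, 1.569]
ft_force: [-1.0, 0.2, 0.2]
gripper_width: 93.5
grip_force: 0.0
```

move_arm:
  motion:
    - [45,34,0,0]
    - [45,34,0,0]
    - [45,34,0,0]
    - [45,34,0,0]
    - [45,34,0,0]
    - [45,34,0,0]
    - [45,34,0,0]
    - [42,36,0,0]

```text
time_s: 2.1
tcp_pos: [515.9, -163.2, 205.4]
ee_rot: [-3.142, 0.0, 1.568]
ft_force: [0.4, -0.9, 0.3]
gripper_width: 94.0
grip_force: 0.0
```

move_arm:
  motion:
    - [0,0,0,0]
    - [0,0,0,0]

```text
time_s: 2.35
tcp_pos: [514.7, -165.1, 205.1]
ee_rot: [-3.14, 0.0, 1.57]
ft_force: [0.2, -0.1, -0.3]
gripper_width: 93.9
grip_force: 0.0
```

move_arm:
  motion:
    - [0,0,40,0]
    - [0,0,40,0]
    - [0,0,28,0]
    - [0,0,0,0]

```text
time_s: 2.85
tcp_pos: [512.0, -165.4, 94.9]
ee_rot: [-3.136, -0.003, 1.567]
ft_force: [0.6, -0.4, 0.9]
gripper_width: 93.9
grip_force: 0.0
```

Run:
```python
from bench import camera
import cv2,numpy as np
a,_=camera("scene");b,_=camera("top")
cv2.imwrite("pics/v1.png",np.hstack([cv2.resize(a[270:400,270:430],(400,325)),cv2.resize(b[210:340,340:500],(400,325))])[...,::-1])
```

```text
(no output)
```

View pics/v1.png

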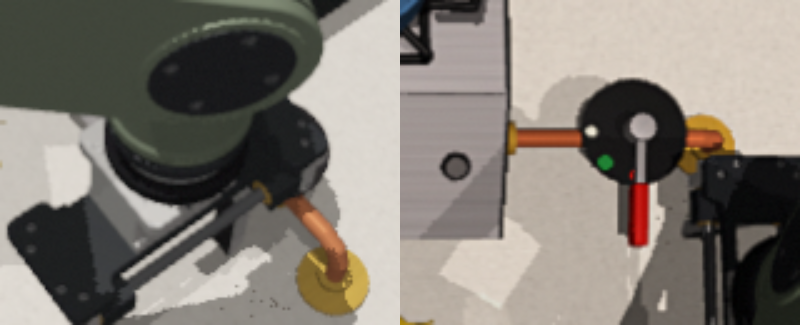

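The right picture shows the finger to the right of the lever (sleeve ~ (640,215)), clear to push.

move_arm:
  motion:
    - [12,0,0,0]
    - [12,0,0,0]
    - [8,1,0,0]
    - [8,1,0,0]
    - [8,2,0,0]
    - [7,4,0,0]
    - [7,4,0,0]
    - [6,3,0,0]

```text
time_s: 3.95
tcp_pos: [530.6, -96.7, 97.3]
ee_rot: [3.141, 0.0, 1.571]
ft_force: [-0.2, -2.5, 0.2]
gripper_width: 93.8
grip_force: 1.1
```

move_arm:
  motion:
    - [0,0,0,0]
    - [0,0,0,0]

```text
time_s: 4.2
tcp_pos: [530.1, -96.4, 97.1]
ee_rot: [-3.141, -0.001, 1.571]
ft_force: [-0.1, 0.2, -0.5]
gripper_width: 93.7
grip_force: 0.0
```

move_arm:
  motion:
    - [-12,0,0,0]
    - [-12,0,0,0]
    - [-30,0,0,0]
    - [0,0,-60,0]
    - [0,-30,-60,0]
    - [0,-50,0,0]
    - [0,0,0,0]

```text
time_s: 5.08
tcp_pos: [449.5, -151.3, 213.4]
ee_rot: [-3.141, -0.0, 1.568]
ft_force: [0.8, -0.5, 0.1]
gripper_width: 94.2
grip_force: 0.0
```

```bash
cat > chk.py <<'E'
from pose import *
from bench import camera
import sys
ax=w(V,(-60,-215,102))[0]
for n,roi in(("scene",(330,270,420,375)),("top",(385,220,470,315))):
    p,_=camera(n); b=blobs(p,(0,180,90),(4,255,255),roi)[0]; print(n,b)
    if b:
        q=cast(n,[b[0][1:]],106)[0]; d=q-ax; a=np.arctan2(d[1],d[0])-V[2]; print(np.hypot(*d[:2]).round(1),"valve",((np.pi-a)%(2*np.pi)).round(3))
    cv2.imwrite(f"pics/{n}_{sys.argv[1]}.png",p[...,::-1])
E
python3 chk.py a
```

```text
scene [(30, np.float64(364.5), np.float64(338.3)), (13, np.float64(353.5), np.float64(322.8))]
39.3 valve 6.139
top [(152, np.float64(412.3), np.float64(284.7)), (27, np.float64(434.3), np.float64(279.8))]
62.8 valve 0.795
```

Run:
```python
from pose import *
c30,s30=np.cos(np.pi/6),.5
def tcp(u,r,n):
    p=np.array([-83,20,68])+u*np.array([c30,0,s30])+r*np.array([0,-1,0])+n*np.array([-s30,0,c30])
    return w(V,p)[0]-[47,-8,0]
print("entry",tcp(4,-10,-9).round(1))
prev=None
for th,s in((.05,5),(.2,6.5),(.4,8),(.6,9.5),(.8,11),(1.0,12),(1.15,13),(1.309,13.5)):
    u=s*np.cos(th)+7*np.sin(th); r=s*np.sin(th)-7*np.cos(th); t=tcp(u,r,-9); print(th,t.round(1),None if prev is None else (t-prev).round(1)); prev=t
p=cv2.imread("pics/top_a.png")[...,::-1]; b=blobs(p,(95,100,40),(125,255,255),(250,130,400,240))[0]; print(b,cast("top",[b[0][1:]],180))
s=cv2.imread("pics/scene_a.png")
cv2.imwrite("pics/c2.png",np.hstack([cv2.resize(p[240:310,245:345,::-1],(400,280),interpolation=2),cv2.resize(s[225:295,245:345],(400,280),interpolation=2)]))
```

```text
entry [571.8 125.2  62.2]
0.05 [573.  122.   62.9] None
0.2 [575.1 120.8  64.1] [ 2.1 -1.1  1.2]
0.4 [577.2 118.6  65.3] [ 2.1 -2.2  1.2]
0.6 [578.7 115.7  66.1] [ 1.5 -2.9  0.8]
0.8 [579.5 112.3  66.5] [ 0.8 -3.4  0.4]
1.0 [579.3 109.   66.4] [-0.2 -3.3 -0.2]
1.15 [578.7 106.3  66.1] [-0.5 -2.7 -0.3]
1.309 [577.5 104.1  65.3] [-1.2 -2.2 -0.7]
[(4019, np.float64(320.0), np.float64(191.6))] [[738.09559192  83.75269189 180.        ]]
```

View pics/c2.png

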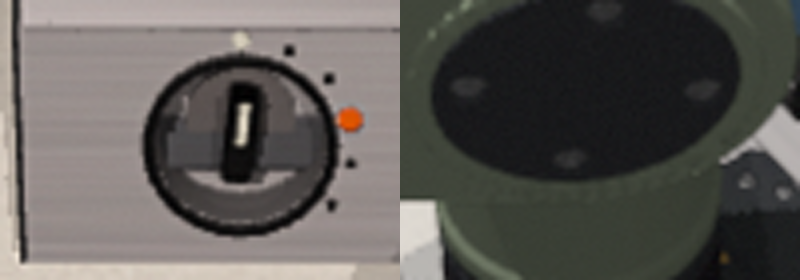

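The top crop shows the dial pointer just clockwise of the white dot, untouched; the well is clear to enter on the left of the bar.

move_arm:
  motion:
    - [46,20,0,0]
    - [46,20,0,0]
    - [46,20,0,0]
    - [46,20,0,0]
    - [46,20,0,0]
    - [46,22,0,0]
    - [0,0,0,0]
    - [0,0,0,0]

```text
time_s: 6.18
tcp_pos: [574.6, 124.9, 212.5]
ee_rot: [-3.14, 0.001, 1.571]
ft_force: [0.0, 0.2, -0.2]
gripper_width: 94.2
grip_force: 0.0
```

move_arm:
  motion:
    - [0,0,40,0]
    - [0,0,40,0]
    - [0,0,20,0]
    - [0,0,0,0]
    - [0,0,0,0]
    - [0,0,0,0]

```text
time_s: 6.92
tcp_pos: [575.6, 124.7, 115.2]
ee_rot: [3.138, -0.0, 1.57]
ft_force: [-0.1, -0.1, 0.0]
gripper_width: 94.0
grip_force: 0.0
```

move_arm:
  motion:
    - [0.5,-3,10,0]
    - [0,0,10,0]
    - [0,0,10,0]
    - [0,0,7,0]
    - [0,0,0,0]

```text
time_s: 7.55
tcp_pos: [570.5, 125.5, 75.2]
ee_rot: [-3.14, 0.0, 1.571]
ft_force: [-0.3, 0.8, 0.6]
gripper_width: 94.0
grip_force: 0.0
```

move_arm:
  motion:
    - [0,0,6,0]
    - [0,0,6,0]
    - [0,0,3,0]
    - [0,0,0,0]
    - [0,0,0,0]

```text
time_s: 8.18
tcp_pos: [571.4, 125.5, 61.5]
ee_rot: [3.141, -0.0, 1.571]
ft_force: [1.0, -0.2, -0.7]
gripper_width: 94.3
grip_force: 0.0
```

move_arm:
  motion:
    - [-3.3,1.4,-1,0]
    - [-1.2,2.1,-1.2,0]
    - [-2.2,2.1,-1.2,0]
    - [-2.9,1.5,-0.8,0]
    - [-3.4,0.8,-0.4,0]
    - [0,0,0,0]
    - [0,0,0,0]

```text
time_s: 9.05
tcp_pos: [579.8, 113.5, 66.3]
ee_rot: [3.14, -0.002, 1.571]
ft_force: [2.0, 5.3, -1.1]
gripper_width: 94.3
grip_force: 2.1
```

Run:
```python
from bench import camera
import cv2,numpy as np
a,_=camera("scene");b,_=camera("top")
cv2.imwrite("pics/d1.png",np.hstack([cv2.resize(a[215:305,230:350],(400,300),interpolation=2),cv2.resize(b[225:315,245:365],(400,300),interpolation=2)])[...,::-1])
```

```text
(no output)
```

View pics/d1.png

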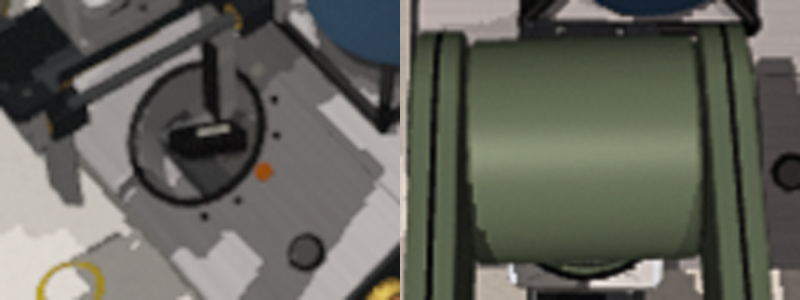

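The scene crop shows the finger behind the bar's pointer end (210,110), the bar turned to roughly the 50° dot; continuing.

move_arm:
  motion:
    - [-3.3,-0.2,0.2,0]
    - [-2.7,-0.5,0.3,0]
    - [-2.2,-1.2,0.7,0]
    - [0,0,0,0]
    - [0,0,0,0]
    - [0,0,0,0]

```text
time_s: 9.9
tcp_pos: [578.5, 103.9, 65.5]
ee_rot: [3.139, 0.001, 1.571]
ft_force: [3.6, 2.0, 1.0]
gripper_width: 93.6
grip_force: 2.2
```

Run:
```python
from pose import *
from bench import camera
a,_=camera("scene")
cv2.imwrite("pics/d2.png",cv2.resize(a[215:305,230:350],(800,600),interpolation=2)[...,::-1])
N=np.array([-.5,0,.866]);U=np.array([.866,0,.5])
for t in np.arange(0.9,1.7,.1):
    A=np.array([-83,20,68])+8*(np.cos(t)*U+np.sin(t)*np.array([0,-1,0])); B=A+10*(np.cos(t)*U+np.sin(t)*np.array([0,-1,0]))
    q=(proj("scene",w(V,[A,B]))-[230,215])*800/120; d=q[1]-q[0]; print(t.round(1),q.round(0).tolist(),np.degrees(np.arctan2(d[1],d[0])).round(1))
b=blobs(a[...],(0,0,130),(180,60,255),(275,238,312,262),3)
cv2.imwrite("m.png",b[1]); print(b[0])
```

```text
0.9 [[415.0, 271.0], [446.0, 273.0]] 3.3
1.0 [[415.0, 274.0], [444.0, 279.0]] 9.6
1.1 [[414.0, 276.0], [442.0, 284.0]] 16.1
1.2 [[413.0, 279.0], [440.0, 290.0]] 22.7
1.3 [[411.0, 281.0], [437.0, 296.0]] 29.4
1.4 [[410.0, 283.0], [434.0, 301.0]] 36.1
1.5 [[408.0, 286.0], [430.0, 306.0]] 42.8
1.6 [[406.0, 288.0], [426.0, 310.0]] 49.4
[]
```

View pics/d2.png

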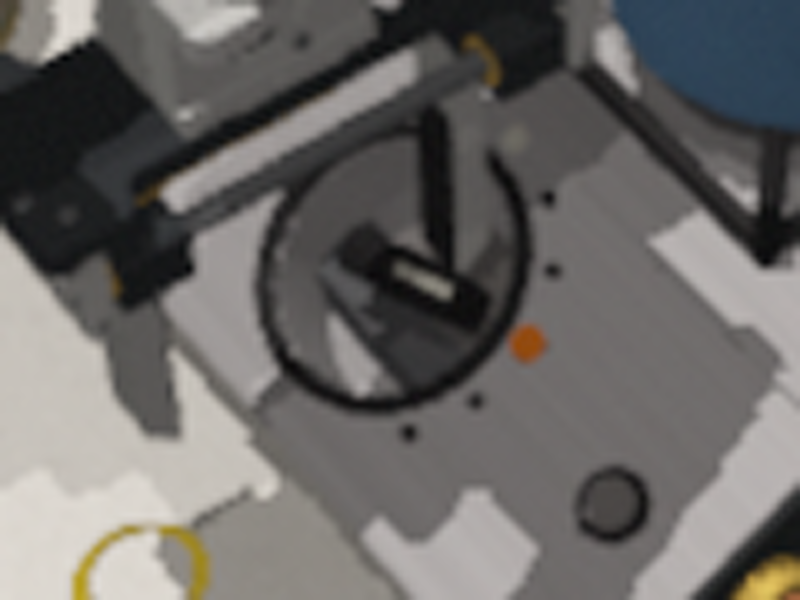

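Pointer line runs from (392,268) to (452,298), 26.6° in the picture, i.e. about 1.26 rad: on target. Retreating.

move_arm:
  motion:
    - [0,1.5,-2,0]
    - [0,0,-10,0]
    - [0,0,-25,0]
    - [0,0,-50,0]
    - [0,0,-50,0]
    - [0,-50,0,0]
    - [-40,-45,0,0]
    - [-40,-40,0,0]

```text
time_s: 10.95
tcp_pos: [440.4, 23.6, 201.3]
ee_rot: [-3.138, 0.001, 1.572]
ft_force: [0.3, -0.6, 0.8]
gripper_width: 94.1
grip_force: 0.0
```

move_arm:
  motion:
    - [-50,0,0,0]
    - [-50,0,0,0]
    - [-50,0,0,0]
    - [-50,0,0,0]
    - [-50,0,0,0]
    - [0,0,0,0]
    - [0,0,0,0]

```text
time_s: 11.82
tcp_pos: [442.5, -224.9, 201.2]
ee_rot: [-3.139, -0.002, 1.57]
ft_force: [-0.4, 0.2, 0.0]
gripper_width: 93.8
grip_force: 0.0
```

```bash
python3 chk.py b; python3 -c "
import cv2,numpy as np
a=cv2.imread('pics/scene_b.png');b=cv2.imread('pics/top_b.png')
cv2.imwrite('pics/f.png',np.vstack([np.hstack([cv2.resize(a[215:305,230:350],(400,300),interpolation=2),cv2.resize(b[225:315,245:365],(400,300),interpolation=2)]),cv2.resize(b[120:330,150:490],(800,300))[:, :]]))"
```

```text
scene []
top [(152, np.float64(412.3), np.float64(284.7)), (27, np.float64(434.3), np.float64(279.8))]
62.8 valve 0.795
```

View pics/f.png

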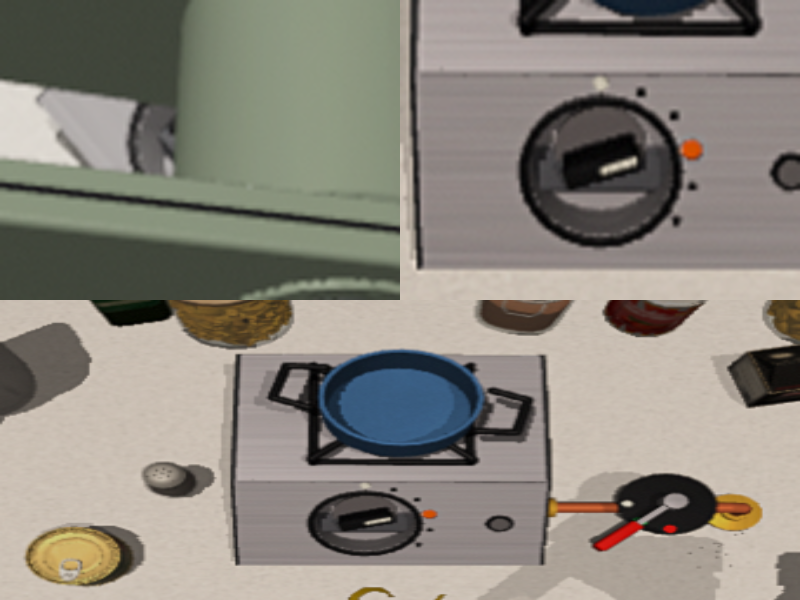

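The pot, mill and tin are unmoved, the lever is at the green dot, and the pointer is near the orange dot but perhaps a little short; I'll quantify.

Run:
```python
from pose import *
p=cv2.imread("pics/top_b.png"); g=cv2.cvtColor(p,cv2.COLOR_BGR2GRAY)[265:285,296:318].astype(float)
y,x=np.nonzero(g>110); k=(np.hypot(x+296-306,y+265-275)<9); x,y=x[k],y[k]; wt=g[y,x]-90
P=np.c_[x+296,y+265].astype(float); m=np.average(P,0,wt); C=np.cov(P.T,aweights=wt); e=np.linalg.eigh(C)[1][:,1]; print(len(x),m,np.degrees(np.arctan2(-e[1],e[0]))%180)
U=np.array([.866,0,.5])
print(proj("top",w(V,(-83,20,68))))
for t in np.arange(1.1,1.5,.05):
    D=np.cos(t)*U+np.array([0,-np.sin(t),0]); q=proj("top",w(V,[np.array([-83,20,68]),np.array([-83,20,68])+18*D])); d=q[1]-q[0]; print(t.round(2),np.degrees(np.arctan2(-d[1],d[0])).round(1))
```

```text
32 [309.17958594 275.87674531] 49.94456104204903
[[304.46655885 275.55647815]]
1.1 25.0
1.15 22.3
1.2 19.6
1.25 17.0
1.3 14.3
1.35 11.6
1.4 9.0
1.45 6.3
```

Run:
```python
import cv2
p=cv2.imread("pics/top_b.png"); print(cv2.cvtColor(p,cv2.COLOR_BGR2GRAY)[264:284,292:320])
cv2.imwrite("pics/g.png",cv2.resize(p[255:297,282:338],(800,600),interpolation=2))
```

```text
[[ 70  77  80  81  80  80  79  79  81  79  80  79  80  81  81  81  81  83
   82  82  78  67  69  80  79  77  93 118]
 [ 84  79  79  79  79  80  79  80  80  80  80  80  81  81  82  82  82  77
   51  39  34  26  31  55  80  74  85 131]
 [ 83  79  79  81  80  79  80  81  82  81  81  80  77  78  72  45  40  34
   17   9   7   5  10  42  81  75  85 134]
 [ 81  80  79  79  80  81  83  80  81  81  71  58  46  38  31  10   8   4
    7   2   6   2   8  39  80  79  94 138]
 [ 79  80  81  81  82  82  79  66  48  39  31  21  15  10   6   4   8   5
    6   3   5   6   4  17  44  61  90 114]
 [ 80  80  80  82  76  51  44  27  15   9   4   5   5   7   4   8   7   6
    5   8   9   7   5   5  24  50  80  80]
 [ 81  77  56  41  34  17  14   8   3   6   7   6   8   8   7   6   6   7
    9   9  10  10   6   2  18  41  56  67]
 [ 80  62  21   8   6   3   3   7   5   6   5   6   7   7   8   9  12  10
   12  11  13  17  25  34  13  35  45  67]
 [ 76  58  10   3   5   5   5   7   7   8   7   6  10  12  12  11  11  14
   22  29  52  85 124 157  39  29  43  68]
 [ 63  54   8   3   5  10   5   7  11  11  14  
[... 540 characters left out ...]
 65  54  27  13  15  13  16  15  14  14  10  12   7  12  18  16  29  56
   59  60  62  70  70  69  68  69  68  68]
 [ 69  56  36  12  13  14  11  13  13  11  19  27  22  36  58  60  62  71
   69  69  70  69  69  69  68  67  67  66]
 [ 68  64  48  18  10  10  11  13  17  31  60  62  59  63  70  69  67  68
   67  68  66  66  66  66  67  67  67  67]
 [ 59  60  50  28  14  25  38  48  49  50  57  58  56  57  57  56  56  56
   54  56  53  54  55  54  55  54  58  55]
 [ 75  76  74  70  70  71  73  74  75  73  74  73  73  73  72  72  72  73
   74  72  72  71  74  73  76  76  67  44]
 [111 131 133 132 131 131 132 131 131 131 131 132 131 131 131 130 131 131
  131 131 131 133 133 133 132 125  93  59]]
```

View pics/g.png

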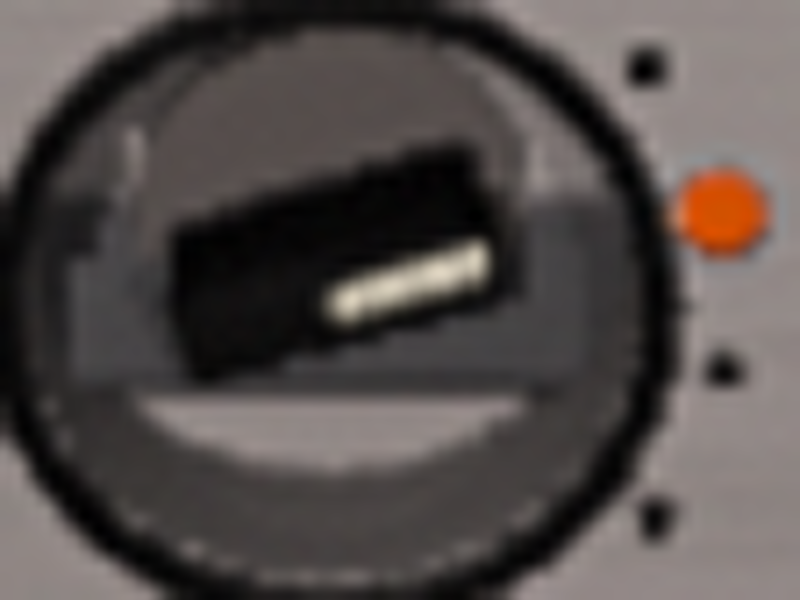

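The line slopes 16.0° in the top picture, i.e. 1.27 rad, which agrees with the scene view (1.26) and is inside the window.

```bash
python3 -c "
from bench import ticket; print(ticket.job_done())"
```

```text
the job is handed in; nothing more can be done
None
```

The job is handed in, with no verdict returned: by the cameras the valve lever reads about 0.80 rad (green dot 0.785) and the dial about 1.27 rad (orange dot 1.309), both released, and the pot, mill and tin look unmoved.

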